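Seat the vial carousel on the sampler drive

ROBOT

A 6-joint arm with a two-finger parallel gripper is mounted at the origin on the work surface. World frame = base frame: x ahead of the robot, y to its left, z up, the work surface at z = 0. Lengths are in m, angles in degrees, forces in N, time in s.
With the tool pointing down it reaches from about 0.35 to 0.975 m from the base axis. Payload 7.1 kg.
Tool frame: the origin (TCP) lies on the centre line of the jaws, within the pads' length; the fingertips stand 25 mm ahead of it and the grasp point (between the pads) lies 6 mm ahead of it; z points along the fingers, x is the direction in which the jaws open and shut, and the axes are right-handed (so a half turn about z gives the same grasp; the last joint's range is limited). The gripper opens to 88 mm and grips with 3 to 60 N. Pads are 20 mm wide; open, the fingers measure 115 mm over their backs; the gripper's body (75 mm by 178 mm) begins 61 mm behind the grasp point.
Start: joints at [-66.005, 24.242, 93.386, -0, 62.372, -1.089], TCP at [0.265, -0.566, 0.248] pointing down, gripper open.
Joint ranges: [-172.04, 172.04], [-51.8, 120.97], [4.93, 147.93], [-75.15, 255.16], [6.16, 154.13], [-145.62, 145.62]. Speed limits (degrees/s): [136.94, 136.94, 172.46, 180, 180, 180].

INTERFACE

Orientations are given as a 3x3 rotation matrix whose columns are the frame's x, y, z axes.
In Python, from plant import sensors, capture, camera_params, hand_in gives the robot as it stands.
- The arm moves only by the tool step_arm, never from a script. Its argument "moves" is a list of rows, each a list of 5 numbers: the opening, from 0 (shut) to 1 (fully open), then the shift along the tool's x, y, z in cm, then the turn about the tool's z in degrees. In form: [[jaw, x, y, z, spin], ...]. A call has 1 to 20 rows; each row shifts and turns the commanded pose from where the row before left it, along the tool's axes as they then stand; what a row does not reach is not made up. A row lasts 1/10 s, in which the tool goes at most 50 mm and 8.59 degrees, less where a joint would pass 70% of its speed; a pose out of reach is approached as far as the arm can. A call is refused whole if a number of a shift passes 5 or a number of a turn 8.59, either way. A call with a gripper value outside its range is refused whole. The fingers move at their own pace and stop on an object; the grip force is fixed at half the most. Time passes only in rows, so rows that do not move let the fingers close. It gives the time, the measured TCP pose, the force and the opening at its end, in the units of the state.
- sensors.get_state(): the state, without advancing time (a new reading comes with each control period).
- capture(name): name is "side" or "top" or "wrist"; returns the picture (480x640x3 uint8, red, green, blue); there is no depth.
- camera_params(name): a dict with "intrinsics" (3x3 intrinsics, pixels), "k1" (the pictures are not rectified: a ray, as slopes to the right and down, at radius r is drawn at 1 + k1 r^2 times it, then the intrinsics apply), "eye" and "rotation" of the camera in the world. Camera axes: x right, y down, z forward; pixel columns grow to the right and rows downward; lengths in m; the calibration is good to about 2 mm. A picture is of the moment at which its call begins: read the wrist's pose just before it. camera_params takes no time and is no camera call; for the wrist camera it gives the pose at the moment of the call.
- hand_in(): hands the job in, once; it reports no verdict.
The state is a dict: "t": time; "joint_pos": joint angles; "qd": joint speeds; "joint_torque": joint torques, N m; "position": TCP position; "orientation": TCP orientation; "ft_force": force on the tool from outside, world axes, zero at the start; "moment": the same for the moment, N m; "grip_width": opening from 0.0 (shut) to 1.0 (fully open).
Only numpy, scipy, OpenCV 4.12 (cv2) and the standard library are available. Lean on these libraries where they do the work, as an engineer would, in place of code of your own. Each camera call takes 0.05 s, during which the arm holds its last target.

TASK

One of the two vial carousels on the sampler drives was set down wrongly and stands proud on top of its drive's three lugs. Turn it by the bar handle until its three notches line up with the lugs and let it sink fully home, flat on the turntable; then let go. Leave the other carousel, which is already home, as it is.

Things in the scene. Friction and masses are not known exactly. Their poses are not given: they have to be found in the camera images.
- carousel_grip (a point): Proud loose carousel (0.35 kg): centre of its black upright bar handle, 60 mm long, 14 thick, 36 tall, on the carousel's axis. x along the bar, y across it (close the fingers along y), z up. 74 mm above the disc's underside (hub top 42, vial caps 38, bar 56 to 92). Proud, it is 92 mm above the turntable; fully home, 74 mm.
- carousel_notch (a point): A notch in the rim of that carousel's grey three-lobed disc (radius 70 mm, 8 thick, nine blue-capped vials). The point: mid-notch, 62 mm out from the axis along the bar's +x, at the underside; same axes as the handle. Three wedge notches, open outwards: here and at 120 and 240 degrees, with about 13 degrees of play either side of the lugs.
- drive_seat (a point): Centre of the top of the fixed turntable (radius 85 mm, 56 mm above the bench) on a white box 180 x 180 mm, under the proud carousel. Three lugs, 18 mm tall, 10 wide, 56 to 82 mm out, ends showing beyond the disc: at this point's +x, 120 and 240 degrees; z up. Any notch fits any lug. A spindle, 34 mm tall, keeps the carousel's hub centred with 4.5 mm play all round.
- other_carousel_grip (a point): Centre of the bar handle of a second, identical carousel, already home on an identical drive box, so 18 mm lower than the proud one. To be left alone.
There are look-alikes about, which are no part of the job. Leave any green or orange look-alike of the part that bears carousel_grip alone.

How it is judged:
By the outcome, as a careful person would: the job done as asked, in the order asked, and still so for the second after the job is handed in, with the robot touching nothing.
It also fails if it takes over 32 s, if anything falls off the work surface, if the arm or the gripper's body presses on something with over 40 N, if the wrist force passes 120 N, or if a joint passes its speed limit or range.

## Working session

There is one attempt and no reset: what is moved stays moved. The work goes in short steps, Python scripts to look and compute and a tool call to move; the robot and the scene stay as the last step left them, time stands still between calls to the robot, and variables do not carry over. Pictures are saved under pics/ and viewed, and the job is handed in when it is done.

Besides the shell and the picture viewer there is one more tool, called after "Call:" as name([rows], argument=value, ...), one row to a line, values as JSON. step_arm: Moves the arm, as the interface text tells. Its arguments: {"type":"object","properties":{"moves":{"type":"array","items":{"type":"array","items":{"type":"number"}}}},"required":["moves"]}

```bash
mkdir -p pics
cat > h.py <<'E'
import numpy as np,cv2
from plant import sensors,capture,camera_params,hand_in
def snap(n,f):
    p=camera_params(n); im=capture(n); cv2.imwrite(f'pics/{f}.png',cv2.cvtColor(im,cv2.COLOR_RGB2BGR)); np.save(f'pics/{f}.npy',np.array([p],dtype=object)); return p
def load(f): return np.load(f'pics/{f}.npy',allow_pickle=True)[0]
def D(p): return np.array([p['k1'],0,0,0,0],float)
def px2plane(p,uv,z):
    K=np.array(p['intrinsics']);R=np.array(p['rotation']);e=np.array(p['eye'])
    q=cv2.undistortPoints(np.array(uv,float).reshape(-1,1,2),K,D(p))[:,0]
    d=np.c_[q,np.ones(len(q))]@R.T
    return e+d*((z-e[2])/d[:,2])[:,None]
def proj(p,X):
    K=np.array(p['intrinsics']);R=np.array(p['rotation']);e=np.array(p['eye'])
    X=(np.atleast_2d(X)-e)@R
    return cv2.projectPoints(X,np.zeros(3),np.zeros(3),K,D(p))[0][:,0]
def crop(f,x,y,w,h,s,o):
    im=cv2.imread(f'pics/{f}.png')[y:y+h,x:x+w]; cv2.imwrite(f'pics/{o}.png',cv2.resize(im,None,fx=s,fy=s,interpolation=cv2.INTER_CUBIC))
E
python3 - <<'E'
from h import *
for n in ('top','side'):
    p=snap(n,n+'0'); print(n,p['eye'],np.round(p['rotation'],2).tolist())
E
```

```text
top [0.39585833 0.08718263 0.79804399] [[0.02, -1.0, 0.08], [-1.0, -0.02, -0.01], [0.02, -0.08, -1.0]]
side [0.0783357  0.73671792 1.02812761] [[-0.86, -0.38, 0.33], [-0.5, 0.65, -0.56], [0.0, -0.65, -0.76]]
```

View pics/top0.png

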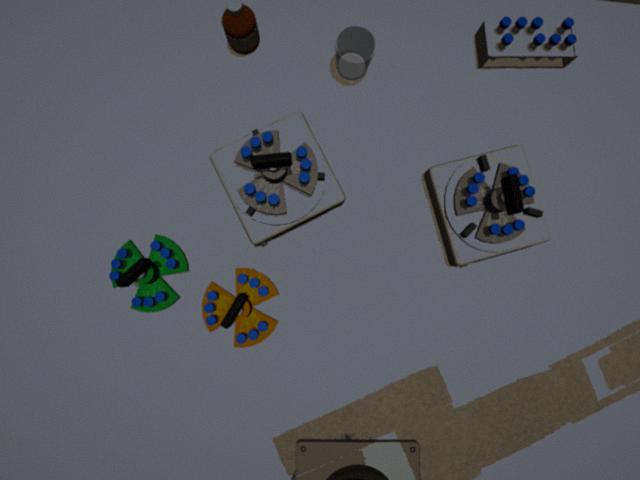

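View pics/side0.png

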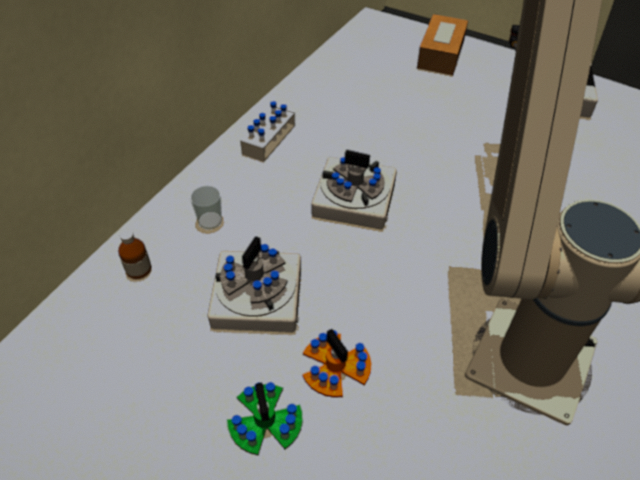

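Two grey carousels are visible: A at about top (275,170) and side (255,275), and B at top (495,200) and side (355,180). The green and orange ones are look-alikes. I'll enlarge both to see which stands proud.

Run:
```python
from h import *
crop('top0',200,100,160,150,5,'a');crop('top0',415,130,150,140,5,'b')
A=cv2.imread('pics/side0.png');
c=np.hstack([cv2.resize(A[230:340,200:310],(400,400),interpolation=cv2.INTER_CUBIC),cv2.resize(A[135:245,300:410],(400,400),interpolation=cv2.INTER_CUBIC)]);cv2.imwrite('pics/c.png',c)
```

```text
(no output)
```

View pics/a.png

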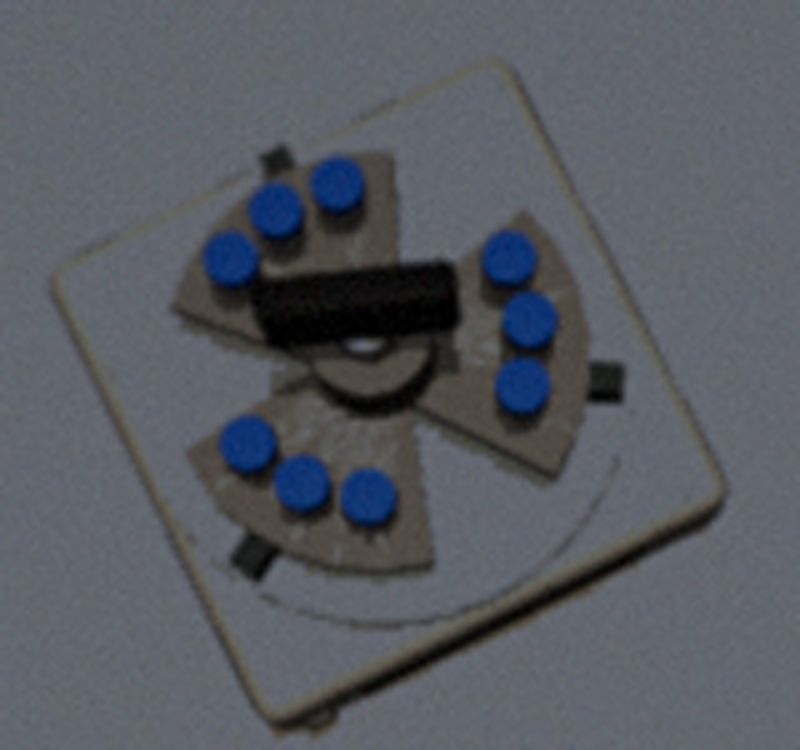

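View pics/b.png

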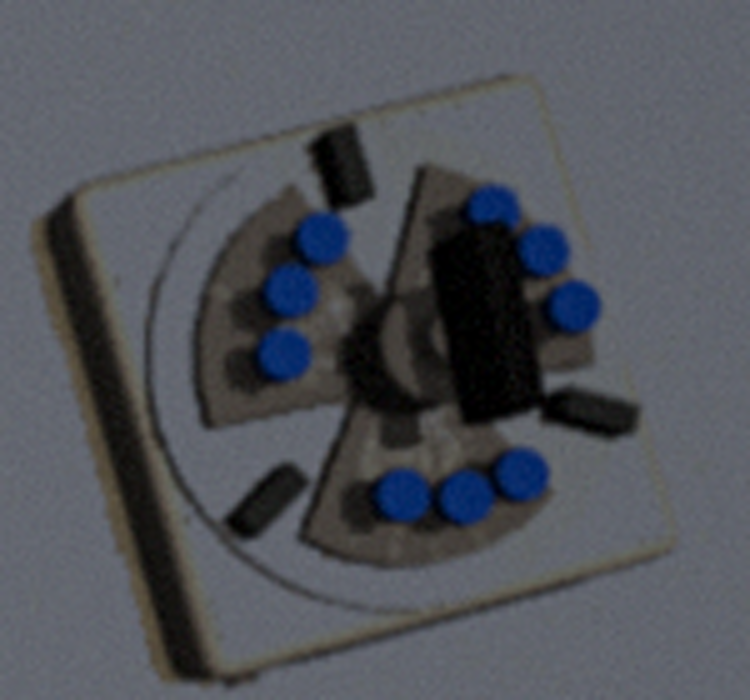

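View pics/c.png

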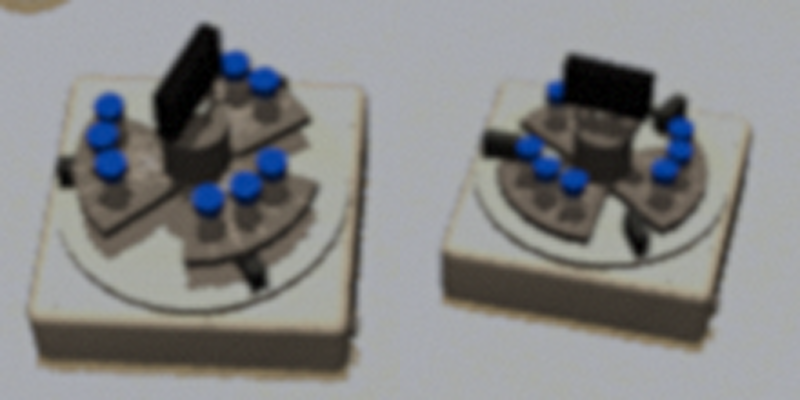

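A is the proud carousel. Its disc covers the lugs and only their ends show, at top-image (255,132), (321,176) and (251,211). B's lugs sit in its notches, so it is already home. I'll measure A from the nine caps, the bar and the lug ends.

Run:
```python
from h import *
p=load('top0')
f=lambda L:np.array(L)/5+[200,100]-0.4
caps=f([(231,258),(275,209),(337,184),(509,257),(530,319),(522,386),(248,443),(302,483),(368,496)])
C=px2plane(p,caps,.112); c=C.mean(0); print('axis caps',c, np.linalg.norm(C-c,axis=1))
d=C-c;a=np.degrees(np.arctan2(d[:,1],d[:,0]));print('cap ang',a, )
lob=np.degrees(np.angle(np.exp(3j*np.radians(a)).sum()))/3;print('lobe ang mod120',lob,'notch',lob+60)
L=px2plane(p,f([(275,158),(607,381),(255,557)]),.074); l=L.mean(0)
# circumcentre
A=2*(L[1:]-L[0])[:,:2];b=(L[1:]**2-L[0]**2)[:,:2].sum(1);o=np.linalg.solve(A,b)
print('lugs centroid',l,'circ',o,np.linalg.norm(L[:,:2]-o,axis=1))
d=L[:,:2]-o;print('lug ang',np.degrees(np.arctan2(d[:,1],d[:,0])))
B=px2plane(p,f([(255,283),(455,262),(458,325),(268,345)]),.166);print('bar top',B.mean(0),np.round(B,4).tolist())
for i,j in((0,1),(3,2)):
    e=B[j]-B[i];print(np.degrees(np.arctan2(e[1],e[0])))
s=sensors.get_state();print(s['t'],s['position'],np.round(s['orientation'],3).tolist())
```

```text
axis caps [0.56676866 0.15069095 0.112     ] [0.05081612 0.05129254 0.05069877 0.05100405 0.05103714 0.05079946
 0.05079735 0.05113533 0.05095678]
cap ang [  61.10847504   37.34367711   13.33261695  -58.5489296   -82.48742162
 -107.08551164  133.31673663  157.46590242 -178.66802187]
lobe ang mod120 37.3657119082547 notch 97.3657119082547
lugs centroid [0.56704947 0.15069315 0.074     ] circ [0.56865506 0.15173334] [0.07717059 0.07717059 0.07717059]
lug ang [ 27.7711005  -94.35435946 150.61104232]
bar top [0.56300587 0.14889974 0.166     ] [[0.5686, 0.1794, 0.166], [0.576, 0.1213, 0.166], [0.5572, 0.1199, 0.166], [0.5502, 0.175, 0.166]]
-82.72601197831996
-82.7247526722193
0.1 [ 0.26480586 -0.56562119  0.24701412] [[0.424, -0.906, -0.001], [-0.906, -0.424, 0.001], [-0.001, -0.0, -1.0]]
```

A's axis is at about (0.567, 0.150). Its bar and notch line is at 97.3° and the lugs are at about 28° mod 120, so it needs roughly +50° about world z (spin −50). I'll move above it at the current height first.

Call:
step_arm([
  [1,-2.6,-2.89,0,0],
  [1,-2.6,-2.89,0,0],
  [1,-2.6,-2.89,0,0],
  [1,-2.6,-2.89,0,0],
  [1,-2.6,-2.89,0,0],
  [1,-2.6,-2.89,0,0],
  [1,-2.6,-2.89,0,0],
  [1,-2.6,-2.89,0,0],
  [1,-2.6,-2.89,0,0],
  [1,-2.6,-2.89,0,0],
  [1,-2.6,-2.89,0,0],
  [1,-2.6,-2.89,0,0],
  [1,-2.6,-2.89,0,0],
  [1,-2.6,-2.89,0,0],
  [1,-2.6,-2.89,0,0],
  [1,-2.6,-2.89,0,0],
  [1,-2.6,-2.89,0,0],
  [1,-2.6,-2.89,0,0],
  [1,-2.6,-2.89,0,0],
  [1,-2.6,-2.89,0,0],
])

```text
t: 2.1
position: [0.5682, 0.1516, 0.2474]
orientation: [[0.424, -0.906, -0.001], [-0.906, -0.424, -0.0], [-0.0, 0.001, -1.0]]
ft_force: [0.5, 0.2, 1.2]
grip_width: 1.001
```

Call:
step_arm([
  [1,0,0,0,-8],
  [1,0,0,0,-8],
  [1,0,0,0,-8],
  [1,0,0,0,-8],
  [1,0,0,0,-8],
  [1,0,0,0,-8],
  [1,0,0,0,-8],
  [1,0,0,0,-8],
  [1,0,0,0,-8],
  [1,0,0,0,0],
  [1,0,0,0,0],
])

```text
t: 3.2
position: [0.5679, 0.1499, 0.2474]
orientation: [[0.993, 0.12, -0.0], [0.12, -0.993, -0.0], [-0.0, 0.0, -1.0]]
ft_force: [0.1, -0.5, -0.6]
grip_width: 1.0
```

Run:
```python
from h import *
s=sensors.get_state();print(s['t'],s['position'],np.round(s['orientation'],3).tolist(),s['joint_pos'],s['ft_force'])
p=snap('wrist','w1')
print(p['eye'],np.round(proj(p,[[.567,.150,.166],[.567,.150,.074]]),0))
```

```text
3.2 [0.56788034 0.14994069 0.24744676] [[0.993, 0.12, -0.0], [0.12, -0.993, -0.0], [-0.0, 0.0, -1.0]] [1.36290743e+01 2.11253869e+01 9.82756905e+01 1.37171001e-03
 6.06244284e+01 6.75898550e+00] [ 0.08101459 -0.46280985 -0.61263397]
[0.55875421 0.22629735 0.38457774] [[318. 254.]
 [318. 221.]]
```

View pics/w1.png

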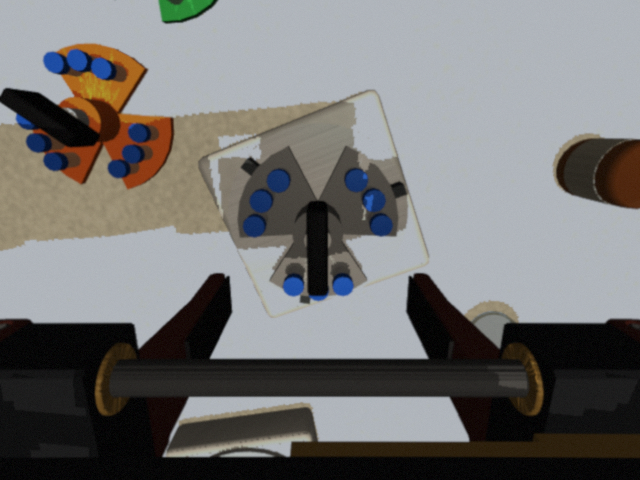

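The wrist picture shows the bar vertical at column 317, rows 202–294, so it is centred and aligned with the jaws. The lug ends are at about (250,166), (398,189) and (305,299). I'll re-measure the lugs from this view, then descend.

Run:
```python
from h import *
p=load('w1')
L=px2plane(p,[(250,166),(399,189),(305,299)],.072)
for o in ([.567,.15],[.568,.1515],L[:,:2].mean(0)):
    d=L[:,:2]-o;print(o,np.degrees(np.arctan2(d[:,1],d[:,0])),np.linalg.norm(d,axis=1))
crop('w1',190,90,250,230,2.5,'w1c')
```

```text
[0.567, 0.15] [147.74316134  28.38531269 -92.49702425] [0.07614948 0.07640523 0.07958827]
[0.568, 0.1515] [149.0981119   27.73875763 -93.15639058] [0.07621588 0.07481712 0.08113579]
[0.56678491 0.1491508 ] [147.11869918  28.86514432 -92.36756499] [0.07642535 0.07700087 0.07873071]
```

View pics/w1c.png

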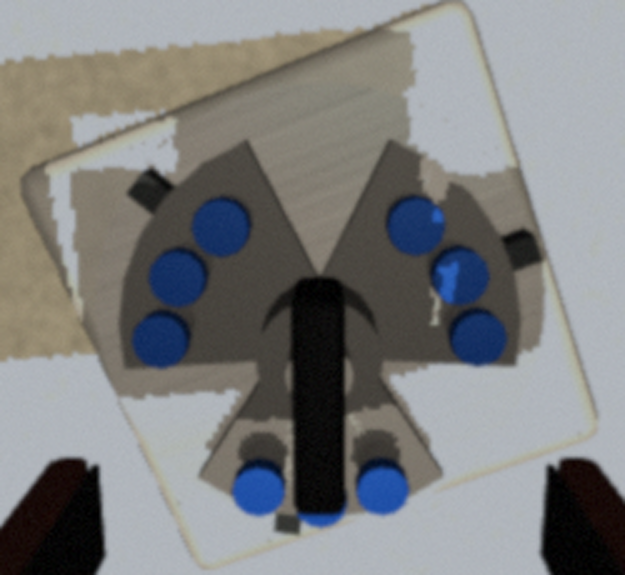

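Call:
step_arm([
  [1,0,0,2.5,0],
  [1,0,0,2.5,0],
  [1,0,0,2,0],
  [1,0,0,1.2,0],
  [1,0,0,0.8,0],
  [1,0,0,0,0],
  [0,0,0,0,0],
  [0,0,0,0,0],
  [0,0,0,0,0],
  [0,0,0,0,0],
  [0,0,0,0,0],
  [0,0,0,0,0],
  [0,0,0,0,0],
  [0,0,0,0,0],
])

```text
t: 4.65
position: [0.568, 0.15, 0.1577]
orientation: [[0.992, 0.123, -0.0], [0.123, -0.992, -0.0], [-0.0, -0.0, -1.0]]
ft_force: [-0.4, 0.3, -0.4]
grip_width: 0.311
```

Call:
step_arm([
  [0,0,0,0,0],
  [0,0,0,0,0],
  [0,0,0,0,0],
  [0,0,0,0,0],
])

```text
t: 5.05
position: [0.5675, 0.1499, 0.1576]
orientation: [[0.992, 0.123, -0.001], [0.123, -0.992, -0.0], [-0.001, 0.0, -1.0]]
ft_force: [-2.4, 0.0, 2.3]
grip_width: 0.158
```

Call:
step_arm([
  [0,0,0,-0.1,0],
  [0,0,0,0,-5.1],
  [0,0,0,0,-5.1],
  [0,0,0,0,-5.1],
  [0,0,0,0,-5.1],
  [0,0,0,0,-5.1],
  [0,0,0,0,-5.1],
  [0,0,0,0,-5.1],
  [0,0,0,0,-5.1],
  [0,0,0,0,-5.1],
  [0,0,0,0,-5.1],
  [0,0,0,0,0],
  [0,0,0,0,0],
])

```text
t: 6.35
position: [0.5681, 0.1499, 0.1584]
orientation: [[0.531, 0.848, -0.0], [0.848, -0.531, -0.0], [-0.0, -0.0, -1.0]]
ft_force: [0.5, -0.8, -2.9]
grip_width: 0.159
```

Run:
```python
from h import *
s=sensors.get_state();print(s['t'],s['position'],s['ft_force'],s['moment'])
p=snap('wrist','w2');snap('side','s2')
crop('w2',120,60,400,330,1.9,'w2c');crop('s2',180,170,150,170,3.5,'s2c')
```

```text
6.35 [0.56805156 0.1499419  0.15842184] [ 0.46991806 -0.78200063 -2.89330026] [ 0.05943925 -0.1885988   0.01453094]
```

View pics/w2c.png

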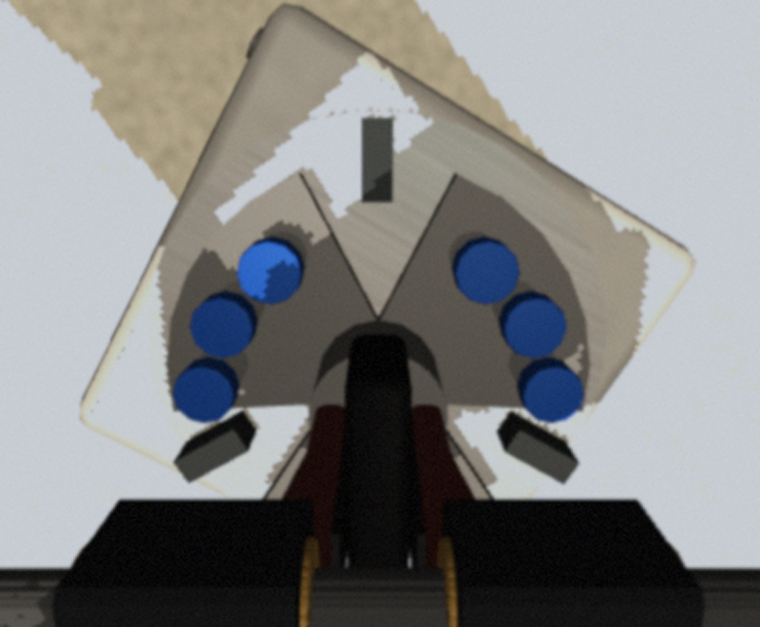

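View pics/s2c.png

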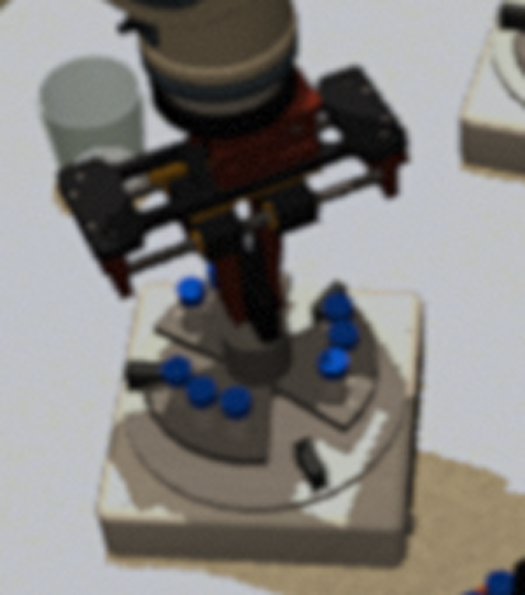

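The lug shows in the middle of the notch, at crop column 377 against the notch apex at 379, and the carousel is still proud. Lowering it about 18 mm now.

Call:
step_arm([
  [0,0,0,0.3,0],
  [0,0,0,0.3,0],
  [0,0,0,0.3,0],
  [0,0,0,0.3,0],
  [0,0,0,0.3,0],
  [0,0,0,0.2,0],
  [0,0,0,0.1,0],
  [0,0,0,0,0],
  [0,0,0,0,0],
])

```text
t: 7.35
position: [0.5681, 0.15, 0.1408]
orientation: [[0.529, 0.849, 0.0], [0.849, -0.529, 0.0], [0.0, 0.0, -1.0]]
ft_force: [0.0, -0.5, -3.0]
grip_width: 0.157
```

Call:
step_arm([
  [0,0,0,0.05,0],
  [0,0,0,0.05,0],
  [0,0,0,0,0],
  [0,0,0,0,0],
])

```text
t: 7.75
position: [0.568, 0.15, 0.1397]
orientation: [[0.529, 0.849, 0.0], [0.849, -0.529, 0.0], [0.0, 0.0, -1.0]]
ft_force: [-0.6, -0.2, -3.4]
grip_width: 0.16
```

Call:
step_arm([
  [0,0,0,0.05,0],
  [0,0,0,0,0],
  [0,0,0,0,0],
])

```text
t: 8.05
position: [0.568, 0.15, 0.1396]
orientation: [[0.529, 0.849, 0.0], [0.849, -0.529, 0.0], [0.0, 0.0, -1.0]]
ft_force: [-3.1, -0.2, 4.1]
grip_width: 0.155
```

The force has turned to +4 N at z 0.1396, 18 mm below the gripping height, so it is resting on the turntable. I'll open and retreat.

Call:
step_arm([
  [0.3,0,0,0,0],
  [0.6,0,0,0,0],
  [0.6,0,0,0,0],
  [0.6,0,0,0,0],
  [0.6,0,0,0,0],
  [0.6,0,0,0,0],
  [0.6,0,0,0,0],
  [0.6,0,0,0,0],
  [0.6,0,0,0,0],
])

```text
t: 8.95
position: [0.568, 0.15, 0.1392]
orientation: [[0.529, 0.849, 0.0], [0.849, -0.529, 0.0], [0.0, -0.0, -1.0]]
ft_force: [0.6, -0.5, -0.2]
grip_width: 0.603
```

Call:
step_arm([
  [0.6,0,0,-1,0],
  [0.6,0,0,-2,0],
  [0.6,0,0,-3,0],
  [0.6,0,0,-3,0],
  [0.6,0,0,-3,0],
  [0.6,0,0,-2,0],
  [0.6,0,0,0,0],
])

```text
t: 9.65
position: [0.5697, 0.1504, 0.2831]
orientation: [[0.529, 0.849, 0.006], [0.849, -0.529, 0.002], [0.005, 0.005, -1.0]]
ft_force: [-0.1, 0.2, -0.3]
grip_width: 0.596
```

Run:
```python
from h import *
s=sensors.get_state();print(s['t'],s['position'],s['ft_force'])
p=snap('wrist','w3');snap('side','s3')
crop('s3',180,220,150,130,4,'s3c')
```

```text
9.65 [0.56969011 0.1503714  0.2831314 ] [-0.07373089  0.20732187 -0.27167767]
```

View pics/w3.png

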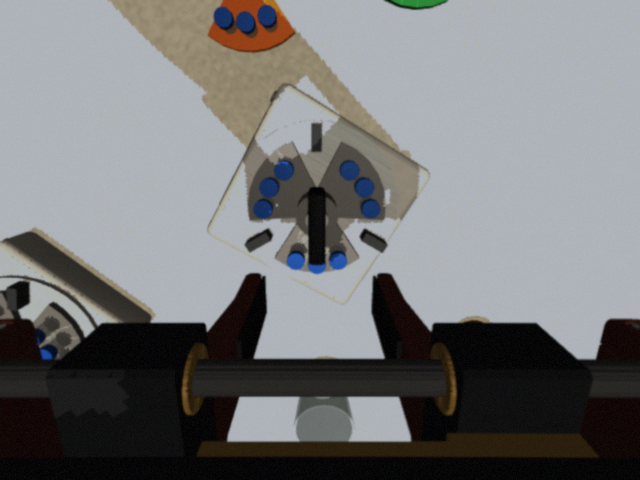

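View pics/s3c.png

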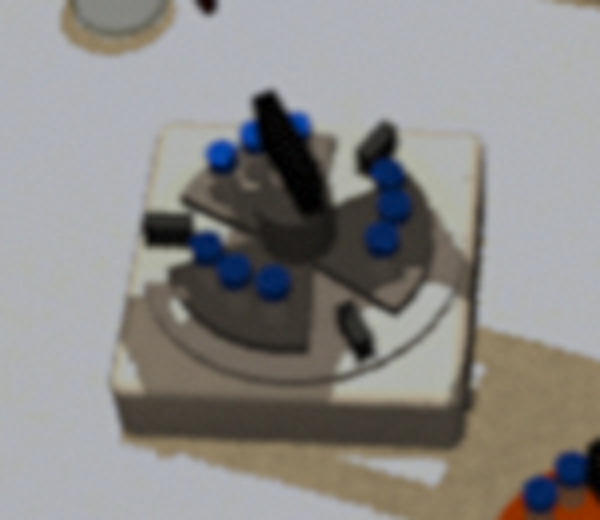

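The lugs sit in all three notches and the disc looks flat. As a numeric check on height, I'll compare the caps' radius under the home and proud assumptions.

Run:
```python
from h import *
p=load('w3')
for z in (.094,.112):
    C=px2plane(p,[(284,170),(269,187),(263,209),(349,170),(364,187),(371,209)],z); 
    c=np.linalg.lstsq(np.c_[2*C[:,:2],np.ones(6)],(C[:,:2]**2).sum(1),rcond=None)[0]
    print(z,c[:2],np.linalg.norm(C[:,:2]-c[:2],axis=1).mean())
    q=load('s3'); a=np.radians(147.9)
    for sg in(1,-1): print('side bar-top end crop',(proj(q,[[.567+sg*.03*np.cos(a),.15+sg*.03*np.sin(a),z+.054]])-[180,220])*4)
```

```text
0.094 [0.56730315 0.14982807] 0.050738118142598286
side bar-top end crop [[308.88809615 164.35286371]]
side bar-top end crop [[260.42277804  82.17420579]]
0.112 [0.56375739 0.15207598] 0.04793613982539727
side bar-top end crop [[306.15312847 140.43031001]]
side bar-top end crop [[257.22690605  58.01538963]]
```

The caps' radius comes out at 50.7 mm on the home plane, against 51 mm measured earlier (the proud plane gives 47.9). The bar top at crop row ~92 fits home (82), not proud (58).

```bash
python3 -c "
from plant import hand_in
print(hand_in())"
```

```text
the job is handed in; nothing more can be done
None
```

The proud carousel is now fully home on its drive, and the job is handed in. I gripped it by the bar handle, turned it about 51° until its notches lined up with the lugs, lowered it 18 mm, let go and backed off. That took about 10 s of the 32 s allowed.

- **Contact:** the wrist force changed from the carousel's weight to +4 N exactly 18 mm below the gripping height, so it was resting on the turntable.
- **Pictures:** after release, all three lugs sit near the middle of their notches and the disc looks flat. The cap radius (50.7 mm against 51 mm) fits the home height. The bar-top position in the side picture is much nearer the home value than the proud one.
- **Everything else:** I did not touch the other carousel or the green and orange look-alikes. No check failed or disagreed.

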